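# Let the sample drawer of a roast-colour analyser out by hand

### The arm

A 6-joint arm with a two-finger parallel gripper is mounted at the origin on the work surface. World frame = base frame: x ahead of the robot, y to its left, z up, the work surface at z = 0. Lengths are in m, angles in degrees, forces in N, time in s.
With the tool pointing down it reaches from about 0.4 to 0.825 m from the base axis. Payload 7 kg.
Tool frame: the origin (TCP) lies midway between the tips of the shut fingers; the grasp point (between the pads) lies r.grasp_offset behind it (r.grasp_offset is the distance from the TCP to the grasp point, in m); x points along the fingers, z is the direction in which the jaws open and shut, and the axes are right-handed (so a half turn about x gives the same grasp; the last joint's range is limited). The gripper opens to 88 mm and grips with 3 to 60 N. Pads are 19 mm wide; open, the fingers measure 130 mm over their backs; the gripper's body (78 mm by 193 mm) begins 47 mm behind the grasp point.
Start: joints at [84.803, 20.546, 0.682, 0, -70.136, -16.507], TCP at [0.25, 0.627, 0.227] pointing down, gripper open.
Joint ranges: [-176.03, 176.03], [-82.01, 121.73], [-58.28, 71.71], [-173.87, 95.51], [-174.79, -0.11], [-173.66, 173.66]. Speed limits (degrees/s): [136.94, 136.94, 172.46, 180, 180, 180].

### API

Orientations are given as [roll, pitch, yaw] about the fixed x, y, z axes, in that order (R = Rz(yaw) Ry(pitch) Rx(roll)).
In Python, from plant import readout, vision, close_job, r gives the robot as it stands.
- The arm moves only by the shell command python3 -m handwheel 'ROWS' [OPENING] [FORCE]. ROWS is JSON, a list that holds one entry, the list of rows, each a list of 4 numbers: the shift along the world's x, y, z in units of 40 mm (1.0 is 40 mm), then the turn about the world's z in units of 5 degrees (1.0 is 5 degrees). In form: [[[tx, ty, tz, roll], ...]]. A call has 1 to 8 rows; each row shifts and turns the pose as measured when the row begins; what a row does not reach is not made up. A row lasts 1/10 s, in which the tool goes at most 50 mm and 8.59 degrees, less where a joint would pass 70% of its speed; a pose out of reach is approached as far as the arm can. A call is refused whole if a number of a shift passes 1 or a number of a turn 1, either way. A call with a gripper value outside its range is refused whole. OPENING is the finger opening in mm, from 0 to 87.6, set as the call begins (- or left out, the last holds). The fingers move at their own pace and stop on an object; FORCE is the grip in N (left out, the last holds). Time passes only in rows, so rows that do not move let the fingers close. It gives the time, the measured TCP pose, the force and the opening at its end, in the units of the state.
- readout.get_state(): the state, without advancing time (a new reading comes with each control period).
- vision.capture(name): name is "scene" or "top" or "wrist"; returns the picture (400x640x3 uint8, blue, green, red); there is no depth.
- vision.get_calibration(name): a dict with "intrinsics" (3x3 intrinsics, pixels), "pose" (4x4, takes a point from camera to world coordinates). Camera axes: x right, y up, looking along -z (the intrinsics and any distortion apply to the point x, -y, -z); pixel columns grow to the right and rows downward; lengths in m; the calibration is good to about 2 mm. A picture is of the moment at which its call begins: read the wrist's pose just before it. get_calibration takes no time and is no camera call; for the wrist camera it gives the pose at the moment of the call.
- close_job(): hands the job in, once; it reports no verdict.
The state is a dict: "time_s": time; "joints": joint angles; "qd": joint speeds; "joint_torque": joint torques, N m; "tcp_pos": TCP position; "eef_rot": TCP orientation; "contact_force": force on the tool from outside, world axes, zero at the start; "moment": the same for the moment, N m; "gripper_width": finger opening in m.
Only numpy, scipy, OpenCV 4.12 (cv2) and the standard library are available. Lean on these libraries where they do the work, as an engineer would, in place of code of your own. Each camera call takes 0.05 s, during which the arm holds its last target.

### The job

Open the sample drawer of the roast-colour analyser without letting it fly out: press the broad oblong eject key down with one fingertip while another finger already waits in front of the drawer, so that the drawer jumps out only a short way, less than half, and comes to rest against that finger before you let the key up. Then back that finger away slowly so that the drawer follows it gently all the way out to its stop, and take your hand clear. Only touch and push: leave the filled dish lying in the drawer, do not press the small round key, and do not disturb the other things on the counter.

Things in the scene. Friction and masses are not known exactly. Their poses are not given: they have to be found in the camera images.
- analyser: White low bench instrument on an aluminium base plate 330 x 210 mm, fixed. Origin on the counter below the plate's middle; x points to its back, -x to the operator's side (front), y left, z up. The head (79 mm tall, display hood at the back 109 mm) lies behind x = -50 mm; before it an open apron 10 mm high, and on the apron's right (y -105 to -36 mm) a grey key console 38 mm high.
- drawer (a joint): How far the drawer is out, m: 0 shut and latched, 0.095 fully out at its stop. It slides along the analyser's -x. A spring pushes it out with about 3 N over the whole travel; pressing the eject key by about 5 mm frees it, and unless something stops it it is out within about 0.4 s. A finger in its way stops it, and it follows when the finger backs away.
- drawer_face (a point): Middle of the outer face of the drawer's plain aluminium front, 126 mm wide, 56 mm tall (14 to 70 mm above the counter), facing the analyser's -x. Shut it is at x = -50, y = +36, z = 42 mm in the analyser's frame, so the front spans y from -27 to +99 mm. The dish's seat is centred 66 mm behind this face.
- drawer_seat (a point): Centre of the floor of the round seat (93 mm across, 9 mm deep) in the drawer, 21 mm above the counter.
- eject_key (a joint): How far the eject key is pressed, m: 0 up, 0.008 fully down; it springs back. Needs about 2 N to start and 5.5 N to be fully down; it frees the drawer at about 0.005.
- eject_key_top (a point): Middle of the top of the eject key, oblong, black, 30 mm (along x) x 36 mm (along y), 10 mm proud of the console: top 48 mm above the counter when up, at x = -88, y = -72 mm in the analyser's frame, 38 mm before the shut drawer's face and 45 mm right of its near edge. Pressed straight down. The console ends 36 mm left of this point; beyond, the apron before the drawer is open.
- measure_key (a joint): How far the small round measure key is pressed, m: 0 up, 0.003 fully down. To be left alone.
- measure_key_top (a point): Top of the small round measure key, 20 mm across, 42 mm above the counter, on the console 50 mm in front (-x) of the eject key.
- dish_center (a point): Centre (half-way up) of the round steel sample dish, 90 mm across, 22 mm tall, filled with levelled ground coffee, 100 to 200 g; it lies in the seat of the drawer, inside the head while the drawer is shut.
- spare_dish: Empty steel sample dish, 90 mm across, 22 mm tall, standing to the left of the analyser. Origin at the middle of its underside.
- cupping_spoon: Steel spoon 160 mm long lying to the right of the analyser, along its own x. Origin at its middle, on the underside.
- bean_bowl: Blue bowl, 128 mm across, 45 mm tall, with green beans. Origin at the middle of its underside.
- timer: Flat blue kitchen timer 75 x 105 x 22 mm. Origin at the middle of its underside.
- bean_jar: Jar of roasted beans, 72 mm across, 97 mm tall. Origin at the middle of its underside.
- tamper: Steel coffee tamper, 58 mm across, 80 mm tall. Origin at the middle of its underside.
- cupping_bowl: White cup, 90 mm across, 62 mm tall. Origin at the middle of its underside.

How it is judged:
By the outcome, as a careful person would: the job done as asked, in the order asked, and still so for the second after the job is handed in, with the robot touching nothing.
It also fails if it takes over 35 s, if anything falls off the work surface, if the arm or the gripper's body presses on something with over 40 N, if the wrist force passes 120 N, or if a joint passes its speed limit or range.

## Working session

There is one attempt and no reset: what is moved stays moved. The work goes in short steps, Python scripts to look and compute and a shell command to move; the robot and the scene stay as the last step left them, time stands still between calls to the robot, and variables do not carry over. Pictures are saved under pics/ and viewed, and the job is handed in when it is done.

```bash
ls; mkdir -p pics
python3 - <<'E'
from plant import readout, vision, r
import cv2
s=readout.get_state()
print({k:s[k] for k in('time_s','tcp_pos','eef_rot','contact_force','gripper_width')}, r.grasp_offset)
for n in("scene","top","wrist"):
    c=vision.get_calibration(n);print(n,c)
    cv2.imwrite(f"pics/{n}0.png",vision.capture(n))
E
```

```text
pics
{'time_s': 0.0, 'tcp_pos': array([0.24946227, 0.62666147, 0.22561188]), 'eef_rot': array([   5.09548741,   89.90231303, -106.61373865]), 'contact_force': array([ 0.18306287, -0.62145966, -1.36516662]), 'gripper_width': 0.08759037477166978} 0.0188
scene {'intrinsics': array([[458.36487361,   0.        , 309.40693721],
       [  0.        , 458.36487361, 203.24473142],
       [  0.        ,   0.        ,   1.        ]]), 'pose': array([[ 0.15535278, -0.74911289,  0.64396848,  1.51590556],
       [ 0.98778468,  0.12579753, -0.09195876, -0.13535877],
       [-0.01212215,  0.65038824,  0.75950523,  1.15411955],
       [ 0.        ,  0.        ,  0.        ,  1.        ]])}
top {'intrinsics': array([[374.28836493,   0.        , 316.2945388 ],
       [  0.        , 374.28836493, 199.5616589 ],
       [  0.        ,   0.        ,   1.        ]]), 'pose': array([[ 0.026586  ,  0.99578382, -0.0877939 ,  0.48168621],
       [-0.99942651,  0.02831996,  0.01856401,  0.00912735],
       [ 0.02097206,  0.08725001,  0.99596567,  1.48201133],
       [ 0.        ,  0.        ,  0.        ,  1.        ]])}
wrist {'intrinsics': array([[304.61286814,   0.        , 318.18574238],
       [  0.        , 304.61286814, 200.21743654],
       [  0.        ,   0.        ,   1.        ]]), 'pose': array([[-3.69979506e-01,  8.95669161e-01,  2.46762882e-01,
         3.17438402e-01],
       [-9.29039562e-01, -3.56921579e-01, -9.74293502e-02,
         5.99085567e-01],
       [ 8.10533146e-04, -2.65299343e-01,  9.64165754e-01,
         3.83828017e-01],
       [ 0.00000000e+00,  0.00000000e+00,  0.00000000e+00,
         1.00000000e+00]])}
```

View pics/top0.png

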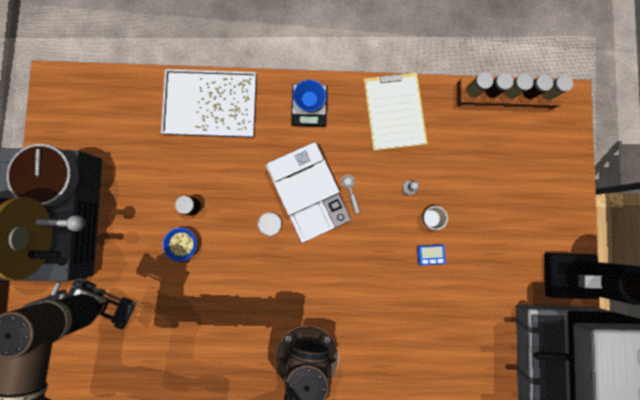

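View pics/scene0.png

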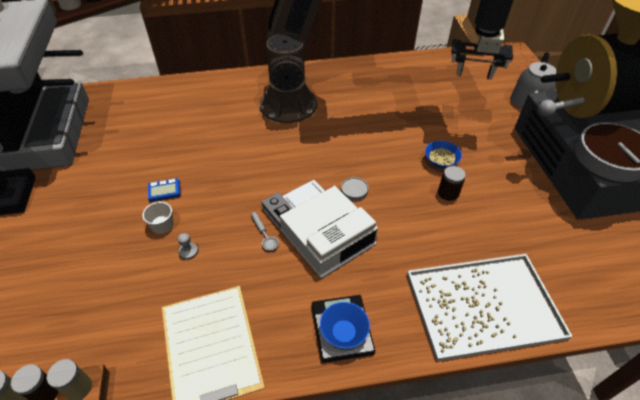

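View pics/wrist0.png

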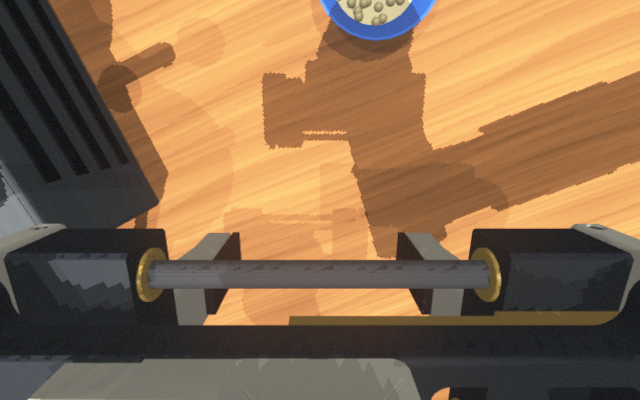

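Run:
```python
import cv2
a=cv2.imread('pics/top0.png')[130:260,240:380];cv2.imwrite('pics/topz.png',cv2.resize(a,None,fx=5,fy=4.5 and 5,interpolation=cv2.INTER_CUBIC)[:600])
a=cv2.imread('pics/scene0.png')[170:290,240:400];cv2.imwrite('pics/scz.png',cv2.resize(a,None,fx=5,fy=5,interpolation=cv2.INTER_CUBIC))
```

```text
(no output)
```

View pics/topz.png

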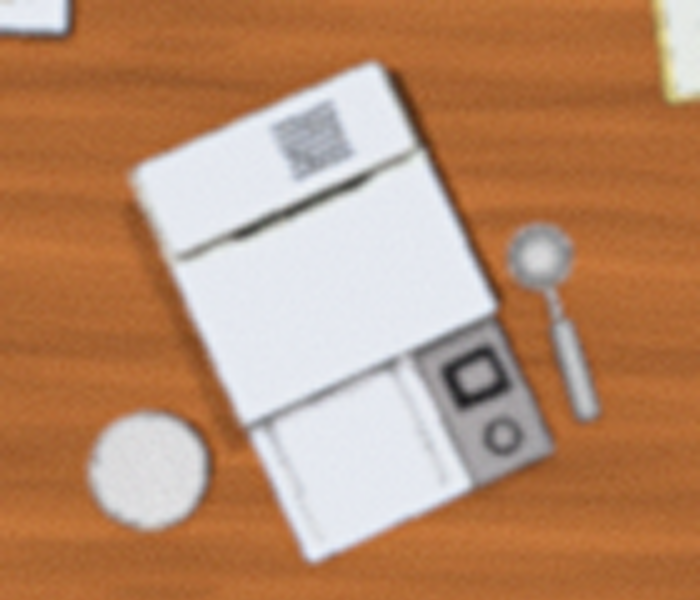

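View pics/scz.png

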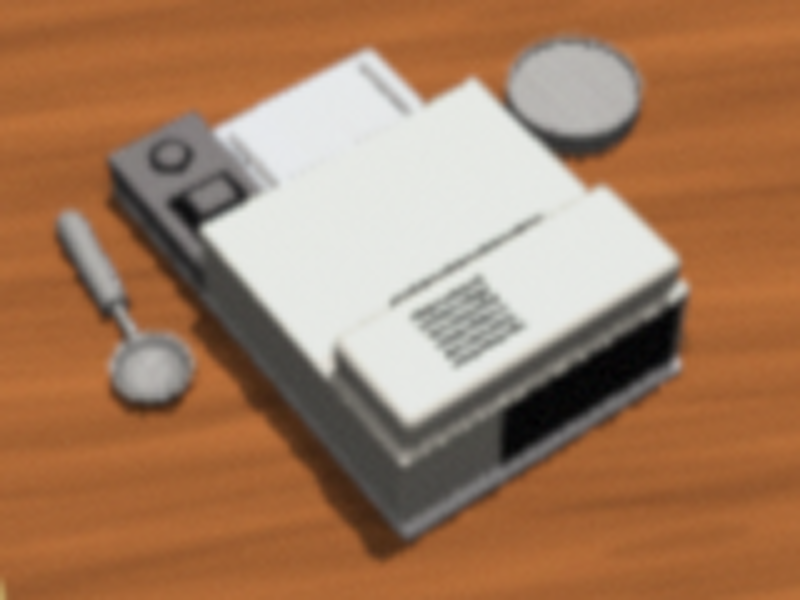

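```bash
cat > h.py <<'E'
import numpy as np
from plant import vision
def cal(n):
    c=vision.get_calibration(n);return np.array(c['intrinsics']),np.array(c['pose'])
def proj(K,T,p):
    q=(np.asarray(p,float)-T[:3,3])@T[:3,:3]
    return np.stack([K[0,0]*q[...,0]/-q[...,2]+K[0,2],K[1,1]*-q[...,1]/-q[...,2]+K[1,2]],-1)
def A2W(v,p):
    c,s=np.cos(v[2]),np.sin(v[2]);p=np.asarray(p,float)
    return np.stack([v[0]+c*p[...,0]-s*p[...,1],v[1]+s*p[...,0]+c*p[...,1],p[...,2]],-1)
E
python3 - <<'E'
from h import *
from scipy.optimize import least_squares
P=np.array([[-165,105,10],[-50,105,79],[-50,-105,79],[-88,-72,48],[-138,-72,42],[-165,-105,38]])/1000
top=np.array([[312,562],[245,427],[497,303],[477,377],[502,436],[552,452]])/5+[240,130]
sc=np.array([[370,48],[472,82],[203,228],[213,193],[170,155],[112,157]])/5+[240,170]
ct,cs=cal('top'),cal('scene')
f=lambda v:np.r_[(proj(*ct,A2W(v,P))-top).ravel(),(proj(*cs,A2W(v,P))-sc).ravel()]
o=least_squares(f,[.55,0,0.4],loss='soft_l1')
print(o.x,np.degrees(o.x[2]));print(f(o.x).reshape(-1,2).round(1))
for n,p in dict(key=[-.088,-.072,.048],meas=[-.138,-.072,.042],face=[-.05,.036,.042],faceout=[-.145,.036,.042]).items():print(n,A2W(o.x,p))
print(A2W(o.x,np.array([[-.088,-.027,.05],[-.088,.0,.05],[-.19,0,.05]])))
E
```

```text
[0.63584902 0.01436711 0.46132145] 26.43177196495071
[[-0.9  0.1]
 [-0.7 -0.4]
 [-0.4  1. ]
 [-0.6 -0.4]
 [-0.2 -0.3]
 [ 0.4 -0.7]
 [-0.2 -0.3]
 [ 0.4 -0.8]
 [-1.1 -0. ]
 [-0.2  0.8]
 [-0.1 -0.1]
 [-1.5 -0.3]]
key [ 0.58909758 -0.08927797  0.048     ]
meas [ 0.54432433 -0.11153456  0.042     ]
face [0.57505102 0.02434727 0.042     ]
faceout [ 0.48998184 -0.01794026  0.042     ]
[[ 0.56906665 -0.04898204  0.05      ]
 [ 0.55704809 -0.02480449  0.05      ]
 [ 0.46571066 -0.07020793  0.05      ]]
```

```bash
cat >> h.py <<'E'
from scipy.spatial.transform import Rotation as R
from plant import readout
V=[0.63584902,0.01436711,0.46132145]
def st(target=None,v=V):
    s=readout.get_state();M=R.from_euler('xyz',s['eef_rot'],degrees=True).as_matrix()
    j=np.degrees(np.arctan2(M[1,2],M[0,2]))
    print('t',round(s['time_s'],2),'tcp',s['tcp_pos'].round(4),'F',s['contact_force'].round(2),'w',round(s['gripper_width'],4),'joints',np.round(s['joints'],1))
    d=(j-np.degrees(v[2])-90+90)%180-90
    print('jaw err deg (turn by)',round(-d,2), 'x',M[:,0].round(3))
    c,sn=np.cos(v[2]),np.sin(v[2]);e=s['tcp_pos']-[v[0],v[1],0]
    print('tcp in analyser mm',(1e3*np.array([c*e[0]+sn*e[1],-sn*e[0]+c*e[1],e[2]])).round(1))
    if target is not None:
        print('target',A2W(v,target).round(4),'delta units of 40mm',((A2W(v,target)-s['tcp_pos'])/.04).round(2))
E
python3 -c "
from h import *
st([-.086,-.0175,.2])"
```

```text
t 0.15 tcp [0.2495 0.6268 0.2258] F [-0.17 -0.29  0.15] w 0.0875 joints [ 84.8  20.6   0.6  -0.  -70.1 -16.5]
jaw err deg (turn by) 48.14 x [-0.    -0.001 -1.   ]
tcp in analyser mm [-73.3 720.4 225.8]
target [ 0.5666 -0.0396  0.2   ] delta units of 40mm [  7.93 -16.66  -0.65]
```

```bash
python3 -m handwheel '[[[0.4,-0.9,0.2,0.5],[0.45,-1,0,0.6],[0.45,-1,0,0.6],[0.45,-1,0,0.6],[0.45,-1,0,0.6],[0.45,-1,0,0.6],[0.45,-1,0,0.6],[0.45,-1,0,0.6]]]'; python3 -c "
from h import *
st([-.086,-.0175,.2])"
```

```text
time_s: 0.95
tcp_pos: [0.3916, 0.302, 0.2295]
eef_rot: [2.4, 89.6, -84.5]
contact_force: [1.7, 0.5, -0.4]
gripper_width: 0.0875
t 0.95 tcp [0.3916 0.302  0.2295] F [ 1.72  0.48 -0.42] w 0.0875 joints [ 60.6   3.4 -21.2   0.2 -65.8  32.3]
jaw err deg (turn by) 23.36 x [ 0.001 -0.006 -1.   ]
tcp in analyser mm [-90.6 366.3 229.5]
target [ 0.5666 -0.0396  0.2   ] delta units of 40mm [ 4.37 -8.54 -0.74]
```

```bash
python3 -m handwheel '[[[0.5,-1,0,0.6],[0.5,-1,0,0.6],[0.5,-1,0,0.6],[0.5,-1,0,0.6],[0.5,-1,0,0.6],[0.5,-1,0,0.6],[0.5,-1,0,0.6],[0.5,-1,0,0.5]]]'; python3 -c "
from h import *
import cv2
st([-.086,-.0175,.2])
cv2.imwrite('pics/w1.png',vision.capture('wrist'))"
```

```text
time_s: 1.75
tcp_pos: [0.5542, -0.0327, 0.2305]
eef_rot: [29.7, 89.7, -32.5]
contact_force: [0.7, 1.8, -0.2]
gripper_width: 0.0878
t 1.75 tcp [ 0.5542 -0.0327  0.2305] F [ 0.71  1.79 -0.17] w 0.0878 joints [ 17.    9.  -14.6   0.3 -66.2 100.6]
jaw err deg (turn by) -1.33 x [ 0.005 -0.003 -1.   ]
tcp in analyser mm [-94.1  -5.8 230.5]
target [ 0.5666 -0.0396  0.2   ] delta units of 40mm [ 0.31 -0.17 -0.76]
```

View pics/w1.png

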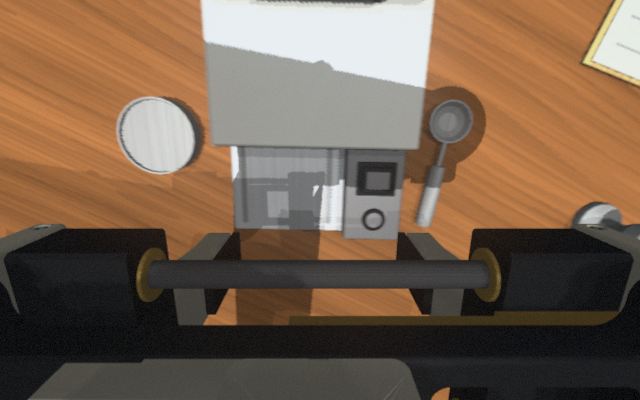

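```bash
python3 -m handwheel '[[[0.3,-0.2,-0.4,-0.2],[0,0,-0.4,0],[0,0,0,0],[0,0,0,0]]]' >/dev/null; python3 -c "
from h import *
import cv2
st([-.086,-.0175,.2])
im=vision.capture('wrist')
cv2.imwrite('pics/w2.png',im)
K,T=cal('wrist');np.savez('w2.npz',K=K,T=T)
cv2.imwrite('pics/w2z.png',cv2.resize(im[60:260,200:440],None,fx=3,fy=3,interpolation=cv2.INTER_CUBIC)[:600])
P=np.array([[-165,105,10],[-50,105,79],[-50,-105,79],[-88,-72,48],[-138,-72,42],[-165,-105,38]])/1000
print(proj(K,T,A2W(V,P)).round(1), ((proj(K,T,A2W(V,P))-[200,60])*3).round(0))"
```

```text
t 2.2 tcp [ 0.5689 -0.0503  0.1964] F [ 1.11 -0.27 -1.04] w 0.0875 joints [ 14.8  12.  -15.5   0.4 -62.5 101.3]
jaw err deg (turn by) 0.07 x [ 0.002 -0.006 -1.   ]
tcp in analyser mm [-88.7 -28.1 196.4]
target [ 0.5666 -0.0396  0.2   ] delta units of 40mm [-0.06  0.27  0.09]
[[206.7 243. ]
 [167.5 155.2]
 [400.8 154.8]
 [358.3 188.1]
 [356.  231.3]
 [384.  252.3]] [[ 20. 549.]
 [-97. 286.]
 [602. 284.]
 [475. 384.]
 [468. 514.]
 [552. 577.]]
```

View pics/w2z.png

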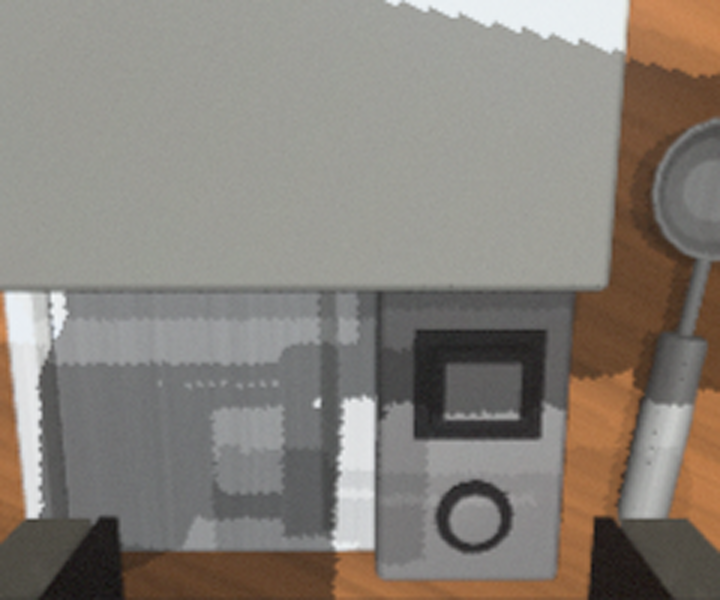

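```bash
python3 -m handwheel '[[[-0.06,0.25,-0.8,0],[0,0,-0.8,0],[0,0,-0.8,0],[0,0,0,0],[0,0,0,0]]]' >/dev/null; python3 -c "
from h import *
st([-.085,-.0185,.054])"
```

```text
t 2.75 tcp [ 0.5694 -0.0366  0.105 ] F [-0.12  0.44  0.76] w 0.0877 joints [ 16.3  16.6 -22.7   0.6 -50.  100. ]
jaw err deg (turn by) -0.24 x [ 0.013 -0.004 -1.   ]
tcp in analyser mm [-82.2 -16.1 105. ]
target [ 0.568 -0.04   0.054] delta units of 40mm [-0.04 -0.09 -1.27]
```

```bash
python3 -m handwheel '[[[-0.04,-0.09,-0.5,0],[0,0,-0.4,0],[0,0,0,0],[0,0,0,0],[0,0,0,0]]]' >/dev/null; python3 -c "
from h import *
import cv2
st([-.085,-.0185,.054])
st([-.085,-.0185,.054])
im=vision.capture('wrist')
cv2.imwrite('pics/w3.png',im)
im=vision.capture('scene')
cv2.imwrite('pics/s3z.png',cv2.resize(im[150:290,230:400],None,fx=4,fy=4,interpolation=cv2.INTER_CUBIC))"
```

```text
t 3.25 tcp [ 0.5742 -0.0382  0.079 ] F [-0.26  0.33 -0.53] w 0.0875 joints [ 16.   18.4 -24.4   0.8 -45.8 100.3]
jaw err deg (turn by) -0.44 x [ 0.027 -0.002 -1.   ]
tcp in analyser mm [-78.6 -19.6  79. ]
target [ 0.568 -0.04   0.054] delta units of 40mm [-0.16 -0.05 -0.63]
t 3.25 tcp [ 0.5742 -0.0382  0.079 ] F [-0.26  0.33 -0.53] w 0.0875 joints [ 16.   18.4 -24.4   0.8 -45.8 100.3]
jaw err deg (turn by) -0.44 x [ 0.027 -0.002 -1.   ]
tcp in analyser mm [-78.6 -19.6  79. ]
target [ 0.568 -0.04   0.054] delta units of 40mm [-0.16 -0.05 -0.63]
```

View pics/w3.png

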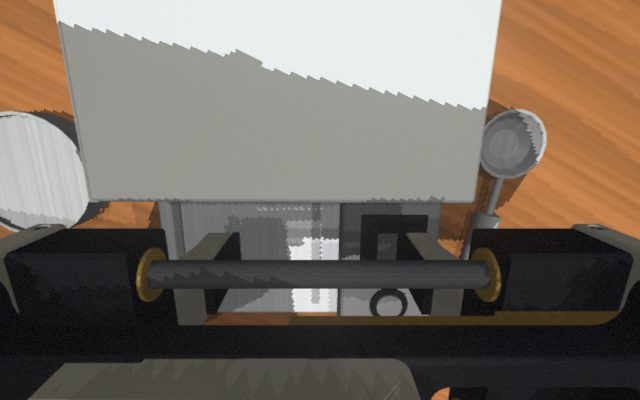

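View pics/s3z.png

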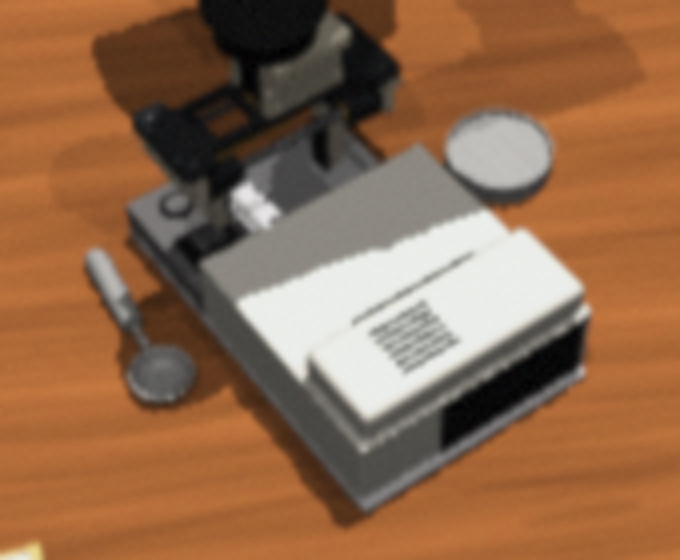

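```bash
python3 -m handwheel '[[[-0.2,-0.05,-0.3,0]]]' >/dev/null; python3 -c "
from h import *
st([-.085,-.0185,.054])"; python3 -m handwheel '[[[0,0,0,0],[0,0,0,0]]]' >/dev/null; python3 -c "
from h import *
st([-.085,-.0185,.054])"
```

```text
t 3.45 tcp [ 0.5685 -0.0397  0.069 ] F [-1.1  -0.04  0.39] w 0.0876 joints [ 16.1  18.5 -25.9   0.8 -43.8 100.2]
jaw err deg (turn by) -0.48 x [ 0.032 -0.001 -0.999]
tcp in analyser mm [-84.4 -18.5  69. ]
target [ 0.568 -0.04   0.054] delta units of 40mm [-0.01 -0.01 -0.37]
t 3.65 tcp [ 0.5678 -0.0399  0.0693] F [ 0.32 -0.72  0.92] w 0.0877 joints [ 16.1  18.4 -26.    0.8 -43.9 100.2]
jaw err deg (turn by) -0.47 x [ 0.031 -0.002 -1.   ]
tcp in analyser mm [-85.1 -18.3  69.3]
target [ 0.568 -0.04   0.054] delta units of 40mm [ 0.01 -0.   -0.38]
```

```bash
python3 -m handwheel '[[[-0.04,0,-0.3,0],[-0.02,0,-0.1,0]]]' >/dev/null; python3 -c "
from h import *
st([-.086,-.0185,.054])"
```

```text
t 3.85 tcp [ 0.5666 -0.0396  0.0537] F [ 0.03 -0.34 -0.63] w 0.0877 joints [ 16.2  19.4 -27.1   0.9 -41.6 100.1]
jaw err deg (turn by) -0.47 x [ 0.034 -0.001 -0.999]
tcp in analyser mm [-86.  -17.5  53.7]
target [ 0.5671 -0.0405  0.054 ] delta units of 40mm [ 0.01 -0.02  0.01]
```

```bash
python3 -m handwheel '[[[-0.01,-0.01,-0.1,0],[-0.01,0,-0.08,0]]]' >/dev/null; python3 -c "
from h import *
st([-.086,-.0185,.041])"
```

```text
t 4.05 tcp [ 0.566  -0.04    0.0458] F [-1.64 -0.1   4.15] w 0.0877 joints [ 16.1  20.  -27.6   0.9 -40.5 100.1]
jaw err deg (turn by) -0.5 x [ 0.034 -0.001 -0.999]
tcp in analyser mm [-86.8 -17.6  45.8]
target [ 0.5671 -0.0405  0.041 ] delta units of 40mm [ 0.03 -0.01 -0.12]
```

```bash
python3 -m handwheel '[[[0,0,-0.08,0],[0,0,-0.05,0]]]' >/dev/null; python3 -c "
from h import *
st([-.086,-.0185,.041])
import cv2
im=vision.capture('scene')
cv2.imwrite('pics/s4z.png',cv2.resize(im[150:290,230:400],None,fx=4,fy=4,interpolation=cv2.INTER_CUBIC))
cv2.imwrite('pics/w4.png',vision.capture('wrist'))"
```

```text
t 4.25 tcp [ 0.566  -0.0401  0.0404] F [-2.45  1.14  4.7 ] w 0.0878 joints [ 16.1  20.4 -27.9   1.  -39.8 100.1]
jaw err deg (turn by) -0.51 x [ 0.033 -0.002 -0.999]
tcp in analyser mm [-86.7 -17.7  40.4]
target [ 0.5671 -0.0405  0.041 ] delta units of 40mm [ 0.03 -0.01  0.02]
```

View pics/s4z.png

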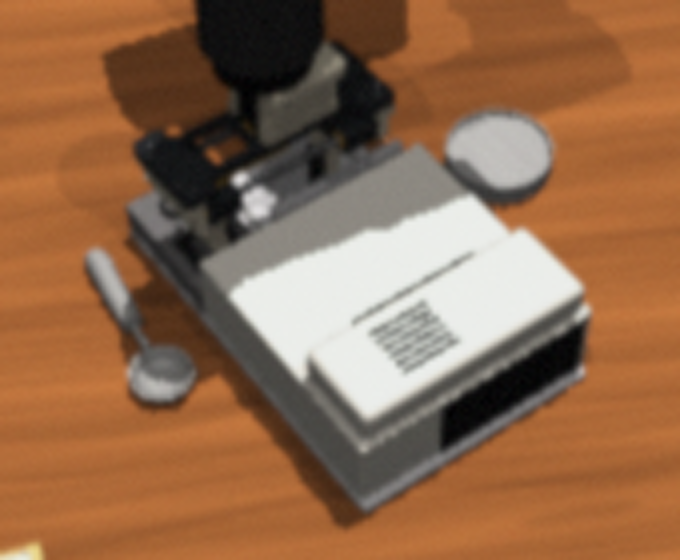

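View pics/w4.png

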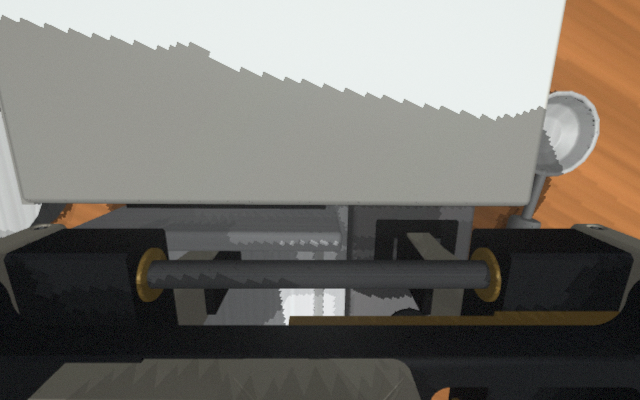

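```bash
python3 -m handwheel '[[[0,0,0,0],[0,0,0,0],[0,0,0,0],[0,0,0,0]]]' >/dev/null; python3 -c "
from h import *
st([-.086,-.0185,.056])
import cv2
im=vision.capture('wrist')
cv2.imwrite('pics/w5z.png',cv2.resize(im[180:320,100:500],None,fx=2,fy=2,interpolation=cv2.INTER_CUBIC))
im=vision.capture('scene')
cv2.imwrite('pics/s5z.png',cv2.resize(im[170:240,250:350],None,fx=7,fy=7,interpolation=cv2.INTER_CUBIC))
st()"
```

```text
t 4.75 tcp [ 0.5655 -0.0403  0.0403] F [-1.56  0.46  2.5 ] w 0.0877 joints [ 16.1  20.4 -27.9   1.  -39.9 100.1]
jaw err deg (turn by) -0.59 x [ 0.032 -0.002 -0.999]
tcp in analyser mm [-87.4 -17.7  40.3]
target [ 0.5671 -0.0405  0.056 ] delta units of 40mm [ 0.04 -0.    0.39]
t 4.85 tcp [ 0.5655 -0.0403  0.0403] F [-1.75 -0.04  2.99] w 0.0875 joints [ 16.1  20.4 -27.9   1.  -39.9 100.1]
jaw err deg (turn by) -0.58 x [ 0.032 -0.002 -0.999]
tcp in analyser mm [-87.3 -17.7  40.3]
```

View pics/w5z.png

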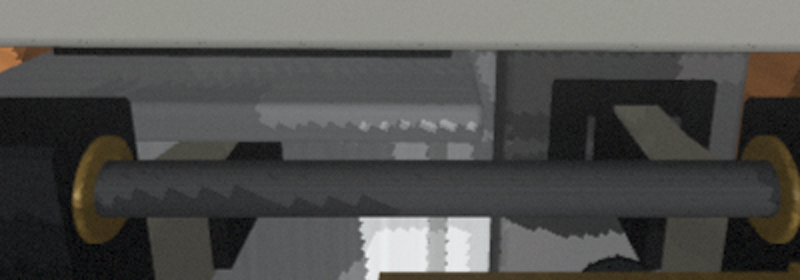

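View pics/s5z.png

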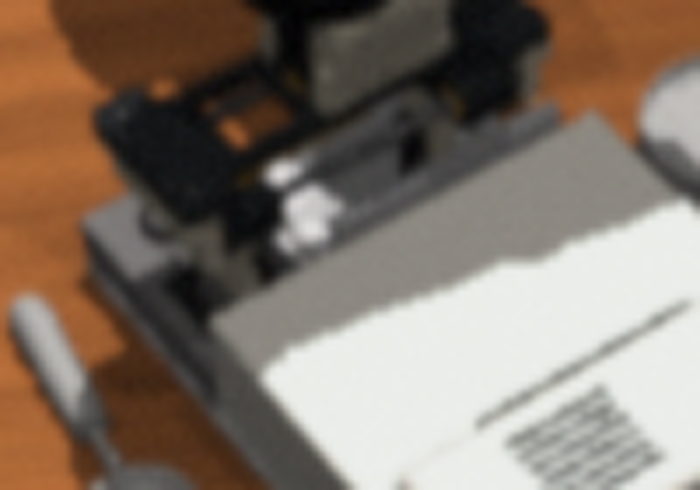

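```bash
python3 -m handwheel '[[[0,0,0.08,0],[0,0,0.1,0],[0,0,0.1,0],[0,0,0.08,0]]]' >/dev/null; python3 -c "
from h import *
st([-.086,-.0185,.056])"
```

```text
t 5.25 tcp [ 0.563 -0.041  0.054] F [-3.17 -2.15 -2.09] w 0.0877 joints [ 16.1  19.3 -27.3   0.9 -42.  100.2]
jaw err deg (turn by) -0.51 x [ 0.027 -0.003 -1.   ]
tcp in analyser mm [-89.9 -17.1  54. ]
target [ 0.5671 -0.0405  0.056 ] delta units of 40mm [0.1  0.01 0.05]
```

```bash
python3 -m handwheel '[[[-0.03,-0.015,0.03,0],[-0.045,-0.022,0.01,0],[-0.045,-0.022,0,0],[-0.045,-0.022,0,0],[-0.045,-0.022,0,0],[-0.045,-0.022,0,0],[-0.045,-0.022,0,0],[-0.045,-0.022,0,0]]]' >/dev/null; python3 -c "
from h import *
st([-.155,-.0185,.056])"
```

```text
t 6.05 tcp [ 0.5469 -0.0488  0.0556] F [-2.58 -0.73 -0.5 ] w 0.0877 joints [ 15.8  18.  -29.    0.9 -41.6 100.5]
jaw err deg (turn by) -0.45 x [ 0.026 -0.003 -1.   ]
tcp in analyser mm [-107.8  -16.9   55.6]
target [ 0.5053 -0.0712  0.056 ] delta units of 40mm [-1.04 -0.56  0.01]
```

```bash
python3 -m handwheel '[[[-0.045,-0.023,0,0],[-0.045,-0.023,0,0],[-0.045,-0.023,0,0],[-0.045,-0.023,0,0],[-0.045,-0.023,0,0],[-0.045,-0.023,0,0],[-0.045,-0.023,0,0],[-0.045,-0.023,0,0]]]' >/dev/null; python3 -c "
from h import *
st([-.155,-.0185,.056])"; python3 -m handwheel '[[[-0.045,-0.025,0,0],[-0.045,-0.025,0,0],[-0.045,-0.025,0,0],[-0.045,-0.025,0,0],[-0.045,-0.025,0,0],[-0.045,-0.025,0,0],[-0.045,-0.025,0,0],[-0.045,-0.025,0,0]]]' >/dev/null; python3 -c "
from h import *
import cv2
st([-.17,-.0185,.056])
im=vision.capture('wrist')
cv2.imwrite('pics/w6.png',im)"
```

```text
t 6.85 tcp [ 0.5312 -0.0566  0.0556] F [-1.91 -0.78 -0.73] w 0.0876 joints [ 15.4  16.8 -30.9   0.8 -40.9 100.9]
jaw err deg (turn by) -0.45 x [ 0.026 -0.003 -1.   ]
tcp in analyser mm [-125.3  -17.    55.6]
target [ 0.5053 -0.0712  0.056 ] delta units of 40mm [-0.65 -0.37  0.01]
t 7.65 tcp [ 0.5154 -0.0648  0.0556] F [-2.35  1.06  0.04] w 0.0872 joints [ 14.9  15.6 -32.7   0.8 -40.3 101.4]
jaw err deg (turn by) -0.45 x [ 0.026 -0.002 -1.   ]
tcp in analyser mm [-143.1  -17.2   55.6]
target [ 0.4919 -0.0779  0.056 ] delta units of 40mm [-0.59 -0.33  0.01]
```

View pics/w6.png

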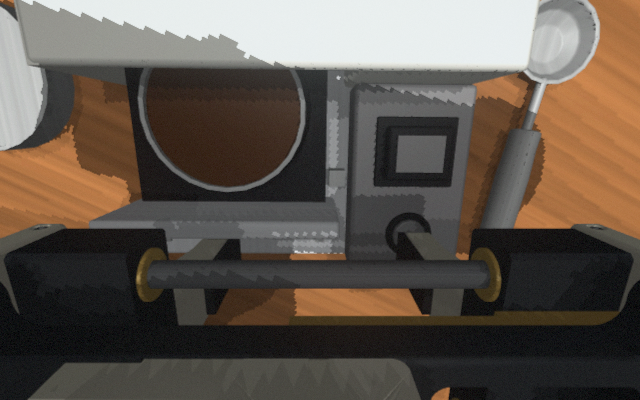

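```bash
python3 -m handwheel '[[[-0.04,-0.02,0,0],[-0.04,-0.02,0,0],[-0.04,-0.02,0,0],[-0.04,-0.02,0,0],[-0.04,-0.02,0,0],[-0.04,-0.02,0,0],[-0.04,-0.02,0,0],[-0.04,-0.02,0,0]]]' >/dev/null; python3 -c "
from h import *
st([-.155,-.0185,.056])"; python3 -m handwheel '[[[-0.05,-0.025,0,0],[-0.1,-0.05,0,0],[-0.15,-0.075,0,0],[-0.2,-0.1,0,0],[-0.2,-0.1,0.1,0],[-0.1,-0.05,0.5,0],[0,0,0.8,0],[0,0,0.8,0]]]' >/dev/null; python3 -c "
from h import *
st([-.17,-.0185,.056])"
python3 -m handwheel '[[[-0.2,-0.1,0.8,0],[-0.2,-0.1,0.8,0],[0,0,0,0],[0,0,0,0],[0,0,0,0]]]' >/dev/null; python3 -c "
from h import *
import cv2
st()
im=vision.capture('wrist')
cv2.imwrite('pics/w7.png',im)
K,T=cal('wrist')
P=np.array([[-145,-27,70],[-145,99,70],[-88,-72,48],[-138,-72,42],[-50,-105,79],[-79,36,41]])/1e3
print(proj(K,T,A2W(V,P)).round(0))
im=vision.capture('top')
cv2.imwrite('pics/t7z.png',cv2.resize(im[130:260,240:380],None,fx=4,fy=4,interpolation=cv2.INTER_CUBIC))"
```

```text
t 8.5 tcp [ 0.5017 -0.0718  0.0557] F [-0.03  0.27 -0.26] w 0.0877 joints [ 14.5  14.6 -34.3   0.8 -39.7 101.8]
jaw err deg (turn by) -0.45 x [ 0.026 -0.002 -1.   ]
tcp in analyser mm [-158.5  -17.4   55.7]
target [ 0.5053 -0.0712  0.056 ] delta units of 40mm [0.09 0.01 0.01]
t 9.3 tcp [ 0.4644 -0.0902  0.1439] F [ 1.32  0.43 -0.12] w 0.0878 joints [ 13.3   4.8 -32.    0.6 -52.  103.2]
jaw err deg (turn by) -0.41 x [ 0.022 -0.003 -1.   ]
tcp in analyser mm [-200.1  -17.4  143.9]
target [ 0.4919 -0.0779  0.056 ] delta units of 40mm [ 0.69  0.31 -2.2 ]
t 9.8 tcp [ 0.4469 -0.0998  0.2162] F [ 0.1   0.28 -0.46] w 0.0878 joints [ 12.6  -1.2 -27.9   0.6 -61.5 103.9]
jaw err deg (turn by) -0.38 x [ 0.033 -0.002 -0.999]
tcp in analyser mm [-220.   -18.1  216.2]
[[324. 118.]
 [193. 117.]
 [369.  59.]
 [365. 112.]
 [415.   5.]
 [261.  50.]]
```

View pics/w7.png

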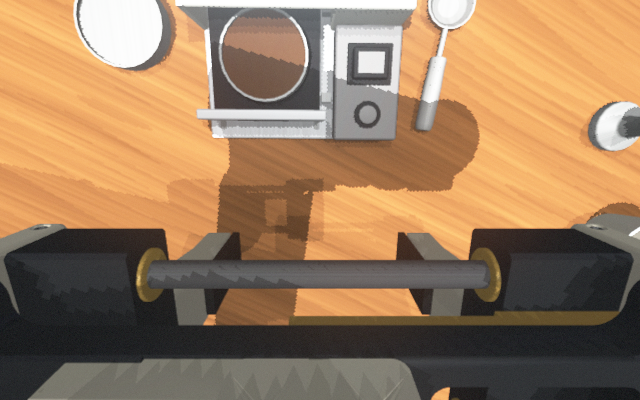

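View pics/t7z.png

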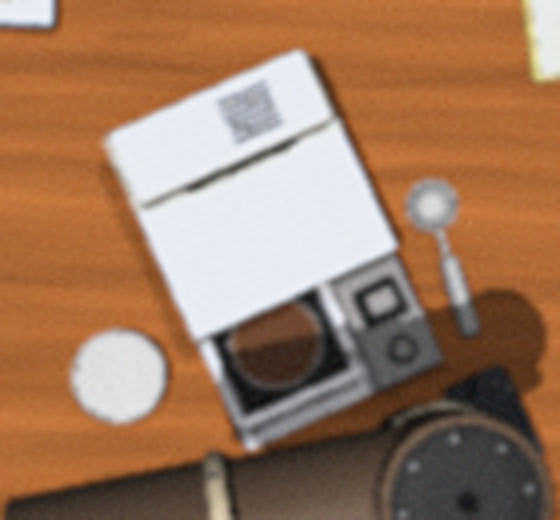

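```bash
python3 -c "
from plant import close_job
print(close_job())"
```

```text
the job is handed in; nothing more can be done
None
```

The drawer is open to its stop, with the filled dish still in its seat and the hand well clear. I handed the job in at about 9.9 s of the 35 s allowed.

- **Pressing the key:** I pressed the eject key with the right fingertip while the left one waited about 27 mm in front of the drawer face. The drawer jumped that far, well short of half its 95 mm travel. It stayed at rest against the finger for about 0.5 s before I let the key up.
- **Letting it out:** I backed the finger away at about 20 mm/s. The push against it was about 2–3 N during the move and fell to zero once the drawer reached its stop. I then backed off further and raised the hand.
- **Last checks:** In the final wrist picture the drawer's outer edge is within about 1 pixel (in row) of where it should be when fully out. The dish is within about 5 pixels of its expected place. That picture also shows the eject key up, the round key untouched (the finger passed about 14 mm above it), and the spare dish and spoon where they were. The force reading with the hand clear was about zero.
- **Small errors:** The tool ended up tilted by about 2° during the vertical moves. The analyser's position estimate was about 1 mm off sideways, and I corrected for that. Neither affected the result.

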